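Balance-test two drone rotor arms on a knife edge

TASK

One of the two spare drone rotor arms on the sloped rack has a hidden off-centre weight. Find out which by trying them on the knife edge: leave the sound arm balanced level on the edge by the middle of its hub, hub up and lying squarely across the edge, and put the lopsided arm in the grey reject tray. Leave the other things on the bench where they are.

Things in the scene. Friction and masses are not known exactly. Their poses are not given: they have to be found in the camera images.
- rotor_a: one of two outwardly alike drone rotor arms: black plastic bar 200 (x) x 24 (y) x 16 mm, flat underside, bare metal hub in its middle; origin: centre of the underside, z towards the hub's top. Starts on the rack, +x end uphill (robot side). One arm (not always the same) is sound: centre of mass within 2 mm of the middle. The other has it shifted 17 to 23 mm along x by a hidden weight. 100 to 175 g
- rotor_b: one of two outwardly alike drone rotor arms: black plastic bar 200 (x) x 24 (y) x 16 mm, flat underside, bare metal hub in its middle; origin: centre of the underside, z towards the hub's top. Starts on the rack, +x end uphill (robot side). One arm (not always the same) is sound: centre of mass within 2 mm of the middle. The other has it shifted 17 to 23 mm along x by a hidden weight. 100 to 175 g
- rotor_a_hub (a point): grip point in that arm's hub, on its vertical axis 24 mm above the underside; hub block 30 mm long (x), 24 mm wide (y: grip across this), its top 34 mm above the underside
- rotor_b_hub (a point): grip point in that arm's hub, on its vertical axis 24 mm above the underside; hub block 30 mm long (x), 24 mm wide (y: grip across this), its top 34 mm above the underside
- rack: fixed sloped rack, 190 x 200 mm, origin at the centre of its underside; left or right of the robot. Its board rises 30 degrees along the rack's +x, which points roughly back to the robot; a 14 mm high lip at the far, low edge, against which the arms' lower ends rest. The arms lie side by side up the slope, hubs at about y = +50 and -50 mm, the underside of their middles 85 mm above the bench
- balance: fixed stand, origin at the centre of its underside: base 200 (x) x 90 x 10 mm, knife edge upright across its middle, and at x = +80 and -80 mm rubber stops 12 mm thick (x), 60 mm wide, tops 14 mm below the edge. An arm laid by its middle across the edge and released stays level only if sound; a lopsided one tips about 10 degrees onto a stop and stays there
- knife_edge (a point): middle of the top of the knife edge, 60 mm above the bench; the edge runs 60 mm along this point's y axis and has a flat 8 mm wide (x); the arm must lie along x, either way round. A sound arm balances if its middle is within about 3 mm of this point in x
- reject_tray: fixed open grey tray, outside 260 (x) x 140 (y) x 30 mm, walls and floor 5 mm, origin at the centre of its underside; on the other side of the balance than the rack. An arm fits in it lying along x, either way round
- screwdriver: small black-handled screwdriver, 160 mm, origin near its middle; a bystander, to be left where it lies
- screwdriver_2: second small screwdriver, 150 mm; a bystander, to be left where it lies
- spudger: flat blue plastic prying stick, 150 x 16 x 6 mm, lying; a bystander, to be left where it lies
- suction_cup: clear suction cup, 54 mm across, with a steel ring on top, 50 mm high; a bystander, to be left where it lies
- drive: flat black box (external drive), 78 x 115 x 16 mm; a bystander, to be left where it lies
- screw_dish: small steel dish, 70 mm across, 22 mm high; a bystander, to be left where it lies
- tip_cleaner: round dark pot with brass wool, 56 mm across, 35 mm high; a bystander, to be left where it lies
Things that resemble listed ones, but are neither listed nor needed, are in the scene too. Leave any pink look-alike of the rotor_b alone.

How it is judged:
At the end, for the whole second after the job is handed in: Sound arm on the knife edge: middle within 7 mm of the edge line and 30 mm of its centre, within 4 mm of its height, level within 0.07 rad, hub up, square within 0.35 rad, at rest. Lopsided arm at rest with its weight on the reject tray, its middle inside it and under 50 mm above its underside (((x of rotor_a in the frame of knife_edge between -0.007 and 0.007 m and y of rotor_a in the frame of knife_edge between -0.03 and 0.03 m and z of rotor_a in the frame of knife_edge between -0.004 and 0.004 m and angle between rotor_a's own z axis and vertical below 0.07 rad and angle between the x axis of rotor_a and the x axis of balance, either way round below 0.35 rad and linear speed of rotor_a below 0.03 m/s and x of rotor_b in the frame of reject_tray between -0.12 and 0.12 m and y of rotor_b in the frame of reject_tray between -0.07 and 0.07 m and z of rotor_b in the frame of reject_tray between -0.005 and 0.05 m and contact force between rotor_b and reject_tray above 0.3 N and linear speed of rotor_b below 0.02 m/s) or (x of rotor_b in the frame of knife_edge between -0.007 and 0.007 m and y of rotor_b in the frame of knife_edge between -0.03 and 0.03 m and z of rotor_b in the frame of knife_edge between -0.004 and 0.004 m and angle between rotor_b's own z axis and vertical below 0.07 rad and angle between the x axis of rotor_b and the x axis of balance, either way round below 0.35 rad and linear speed of rotor_b below 0.03 m/s and x of rotor_a in the frame of reject_tray between -0.12 and 0.12 m and y of rotor_a in the frame of reject_tray between -0.07 and 0.07 m and z of rotor_a in the frame of reject_tray between -0.005 and 0.05 m and contact force between rotor_a and reject_tray above 0.3 N and linear speed of rotor_a below 0.02 m/s))); the robot touches nothing.
It fails at once if a bystander is shifted by more than 40 mm (distance of any of screwdriver, screwdriver_2, spudger, suction_cup, drive, screw_dish, tip_cleaner from where it was at the start of the episode above 0.04 m).
It also fails if it takes over 70 s, if anything falls off the work surface, if the arm or the gripper's body presses on something with over 40 N, if the wrist force passes 120 N, or if a joint passes its speed limit or range.

ROBOT

A 6-joint arm with a two-finger parallel gripper is mounted at the origin on the work surface. World frame = base frame: x ahead of the robot, y to its left, z up, the work surface at z = 0. Lengths are in m, angles in rad, forces in N, time in s.
With the tool pointing down it reaches from about 0.35 to 0.775 m from the base axis. Payload 7.3 kg.
Tool frame: the origin (TCP) lies between the finger pads; the fingertips stand 8 mm ahead of it and the grasp point (between the pads) lies 11 mm behind it (robot.nose_length is the distance from the TCP to the fingertips, in m); z points along the fingers, y is the line along which they close (so a half turn about z gives the same grasp; the last joint's range is limited). The gripper opens to 92 mm and grips with 3 to 60 N. Pads are 19 mm wide; open, the fingers measure 130 mm over their backs; the gripper's body (75 mm by 190 mm) begins 47 mm behind the grasp point.
Start: joints at [-1.324, 0.342, 1.524, -0, 1.275, -0.146], TCP at [0.201, -0.485, 0.235] pointing down, gripper open.
Joint ranges: [-2.53, 2.53], [-0.77, 2.02], [0.04, 2.7], [-1, 4.14], [0.28, 2.66], [-3.11, 3.11]. Speed limits (rad/s): [2.57, 2.57, 3.14, 3.14, 3.14, 3.14].

INTERFACE

Orientations are given as [roll, pitch, yaw] about the fixed x, y, z axes, in that order (R = Rz(yaw) Ry(pitch) Rx(roll)).
In Python, from cell import robot gives the robot as it stands. The module is installed in compiled form; this text tells all that it offers.
- The arm moves only by the shell command python3 -m jog 'ROWS' [FORCE]. ROWS is JSON, a list that holds one entry, the list of rows, each a list of 5 numbers: the gripper's target within -1 to 1 (fully open at 1, half-way at 0, shut at -1), then the shift along the tool's x, y, z in m, then the turn about the tool's z in rad. A call has 1 to 5 rows; each row is the pose to reach, as a shift and turn from the pose commanded when the call began, along the tool's axes at that moment; what a row does not reach only later rows make up. A row lasts 1/12 s, in which the tool goes at most 41.7 mm and 7.16 degrees, less where a joint would pass 70% of its speed; a pose out of reach is approached as far as the arm can. A call with a gripper value outside its range is refused whole. The fingers move at their own pace and stop on an object; FORCE is the grip in N (left out, the last holds). Time passes only in rows, so rows that repeat a pose let the fingers close. It gives the time, the measured TCP pose, the force, the opening and the grip force at its end, in the units of the state.
- robot.observe(): the state, without advancing time (a new reading comes with each control period).
- robot.read_camera(name): name is "scene" or "top" or "wrist"; returns the picture (420x560x3 uint8, red, green, blue); there is no depth.
- robot.camera_model(name): a dict with "camera_matrix" (3x3 intrinsics, pixels), "dist_coeffs" ([k1, k2, p1, p2, k3] as OpenCV has them; the pictures are not rectified), "position" and "attitude" of the camera in the world; the wrist camera has in their place "mount" (4x4, takes a point from camera to tool coordinates, whose origin is the TCP and whose axes are the flange's). Camera axes: x right, y down, z forward; pixel columns grow to the right and rows downward; lengths in m; the calibration is good to about 2 mm. A picture is of the moment at which its call begins: read the wrist's pose just before it. camera_model takes no time and is no camera call.
- robot.hand_in(): hands the job in; it is judged then, once.
The state is a dict: "time": time; "qpos": joint angles; "qvel": joint speeds; "joint_efforts": joint torques, N m; "tool_pos": TCP position; "tool_rot": TCP orientation; "contact_force": force on the tool from outside, world axes, zero at the start; "torque": the same for the moment, N m; "opening": finger opening in m; "grip_force": force on a finger pad.
Only numpy, scipy, OpenCV 4.12 (cv2) and the standard library are available. Lean on these libraries where they do the work, as an engineer would, in place of code of your own. Each camera call takes 0.05 s, during which the arm holds its last target. There are 200 camera calls.

## Working session

There is one attempt and no reset: what is moved stays moved. The work goes in short steps, Python scripts to look and compute and a shell command to move; the robot and the scene stay as the last step left them, time stands still between calls to the robot, and variables do not carry over. Pictures are saved under pics/ and viewed, at most 10 in all, crops included, and the job is handed in when it is done.

```bash
mkdir -p pics; ls
cat > h.py <<'E'
import numpy as np, cv2
from scipy.spatial.transform import Rotation as R
from cell import robot
def cam(name,s=None):
    m=robot.camera_model(name);K=np.array(m["camera_matrix"]);d=np.array(m["dist_coeffs"])
    if name=="wrist":
        s=s or robot.observe();M=np.array(m["mount"]);T=np.eye(4);T[:3,:3]=rot(s["tool_rot"]);T[:3,3]=s["tool_pos"];T=T@M
        return K,d,T[:3,3],T[:3,:3]
    return K,d,np.array(m["position"]),rot(m["attitude"])
def rot(a):
    a=np.array(a,float)
    return a if a.shape==(3,3) else R.from_euler("xyz",a).as_matrix() if a.size==3 else R.from_quat(a).as_matrix()
def px2w(name,uv,z,s=None):
    K,d,p,A=cam(name,s)
    n=cv2.undistortPoints(np.array(uv,float).reshape(-1,1,2),K,d).reshape(-1,2)
    r=np.c_[n,np.ones(len(n))]@A.T
    return p+r*((np.asarray(z)-p[2])/r[:,2])[:,None]
def w2px(name,P,s=None):
    K,d,p,A=cam(name,s)
    return cv2.projectPoints((np.array(P,float).reshape(-1,3)-p)@A,np.zeros(3),np.zeros(3),K,d)[0].reshape(-1,2)
def snap(name,f):
    s=robot.observe();im=robot.read_camera(name);cv2.imwrite("pics/"+f,im[:,:,::-1]);return s,im
E
python3 - <<'E'
from h import *
for c in("scene","top","wrist"):
    print(c,{k:np.round(v,3).tolist() for k,v in robot.camera_model(c).items()})
print(robot.observe())
_,a=snap("top","top0.png");_,b=snap("scene","scene0.png")
cv2.imwrite("pics/top0b.png",cv2.resize(a,(800,600),interpolation=cv2.INTER_CUBIC)[:,:,::-1])
E
```

```text
pics
scene {'camera_matrix': [[406.38, 0.0, 277.338], [0.0, 406.38, 216.44], [0.0, 0.0, 1.0]], 'dist_coeffs': [-0.091, 0.0, 0.0, 0.0, 0.0], 'position': [0.942, 0.387, 1.006], 'attitude': [-2.55, 0.013, 2.329]}
top {'camera_matrix': [[486.353, 0.0, 275.804], [0.0, 486.353, 205.032], [0.0, 0.0, 1.0]], 'dist_coeffs': [0.0, 0.0, 0.0, 0.0, 0.0], 'position': [0.38, -0.056, 1.378], 'attitude': [-3.04, 0.004, -1.585]}
wrist {'camera_matrix': [[304.296, 0.0, 275.874], [0.0, 304.296, 207.288], [0.0, 0.0, 1.0]], 'dist_coeffs': [-0.043, 0.0, 0.0, 0.0, 0.0], 'mount': [[-0.001, -0.953, -0.303, 0.083], [1.0, -0.001, 0.001, 0.0], [-0.001, -0.303, 0.953, -0.15], [0.0, 0.0, 0.0, 1.0]]}
{'time': 0.0, 'qpos': array([-1.32401244e+00,  3.42743035e-01,  1.52504773e+00, -4.96130243e-06,
        1.27538452e+00, -1.45987481e-01]), 'qvel': array([-9.27159454e-06, -4.81803997e-04, -2.35472026e-04, -1.61855580e-03,
       -1.24116489e-03,  3.19007493e-04]), 'joint_efforts': array([ 4.61904147e-04, -4.31244600e+01, -2.44222981e+01,  7.17033679e-02,
        5.58319024e-02, -1.39470981e-04]), 'tool_pos': array([ 0.20086909, -0.48461468,  0.23402369]), 'tool_rot': array([-3.14002616e+00, -2.25531128e-04,  3.92772636e-01]), 'contact_force': array([ 0.13928311, -0.8779746 , -0.85447894]), 'torque': array([-0.0249585 , -0.00688612,  0.0446115 ]), 'grip_force': 0.0, 'opening': 0.09178718266300556}
```

View pics/top0b.png

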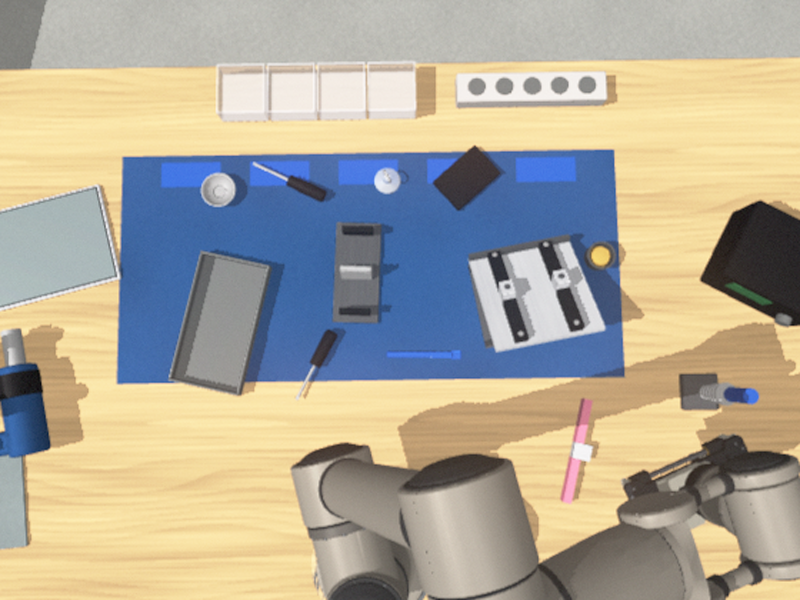

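View pics/scene0.png

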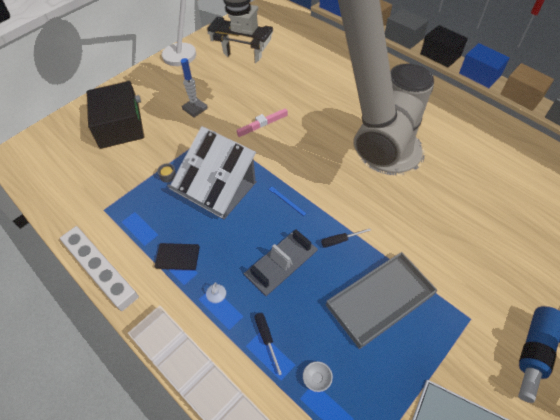

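The top view (0.7 px of original per px) shows the rack at (537,293), with its two black arms' hubs at about (507,288) and (562,279). The balance is at (357,272), with the knife edge at (355,271), and the tray is at (220,322). The pink bar at (577,452) is the look-alike, lying off the rack on the wood, so I'll leave it alone. The two black bars on the sloped rack fit the description. I'll confirm them in a crop.

Run:
```python
from h import *
im=cv2.imread("pics/top0.png")
cv2.imwrite("pics/c1.png",cv2.resize(im[145:260,225:425],None,fx=4,fy=4,interpolation=cv2.INTER_CUBIC))
```

```text
(no output)
```

View pics/c1.png

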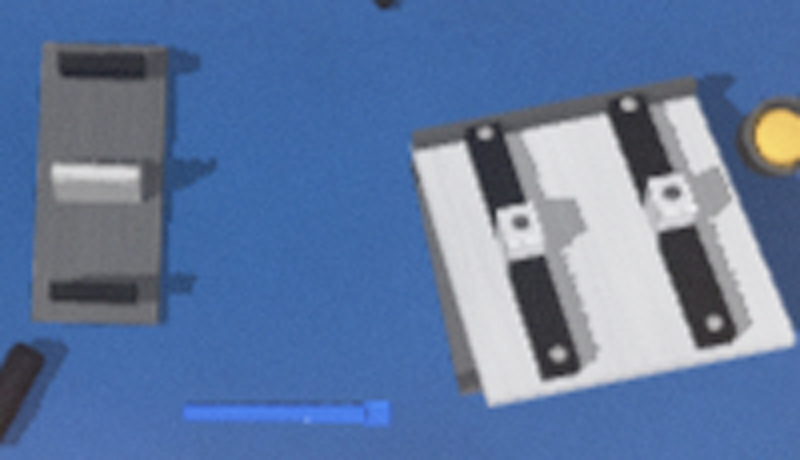

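Both crop candidates are black bars with a bright hub on the sloped rack. The left hub hole is at (519,222) with end screws at (486,133) and (558,354). The right hub hole is at (671,192) with screws at (628,104) and (714,322). The knife top is at about (97,171).

Run:
```python
from h import *
def c(u,v): return (225+(u+.5)/4-.5,145+(v+.5)/4-.5)
for n,a in(("L",[(519,222),(486,133),(558,354)]),("R",[(671,192),(628,104),(714,322)])):
    P=px2w("top",[c(*q) for q in a],[.114,.055,.143]);print(n,P.round(4).tolist())
    d=P[2]-P[1];yaw=np.arctan2(d[1],d[0]);print("yaw",yaw,"len",np.linalg.norm(d))
    nrm=np.array([-np.cos(yaw)*.5,-np.sin(yaw)*.5,.866]);print("grip",P[0]-.010*nrm)
print("knife",px2w("top",[c(52,171),c(141,173)],[.06,.06]).round(4))
print("base",px2w("top",[c(44,43),c(167,46),c(158,324),c(33,319)],[.01]*4).round(4))
t=[(203,252),(271,264),(240,393),(170,380)]
print("tray",px2w("top",[(u*.7,v*.7) for u,v in t],[.03]*4).round(4))
print("spudger..",px2w("top",[(388*.7,355*.7),(460*.7,355*.7),(387*.7,180*.7)],[.005]*3).round(3))
```

```text
L [[0.5193, -0.2574, 0.114], [0.5876, -0.246, 0.055], [0.4316, -0.2749, 0.143]]
yaw -2.958604637919132 len 0.1814367858660238
grip [ 0.51437298 -0.25827628  0.10534   ]
R [[0.5376, -0.3573, 0.114], [0.6063, -0.3442, 0.055], [0.4505, -0.3744, 0.143]]
yaw -2.949787026664536 len 0.18152776341286905
grip [ 0.53267576 -0.35824322  0.10534   ]
knife [[ 0.5649  0.052   0.06  ]
 [ 0.5627 -0.0089  0.06  ]]
base [[ 0.6643  0.0612  0.01  ]
 [ 0.6608 -0.0266  0.01  ]
 [ 0.4622 -0.0179  0.01  ]
 [ 0.467   0.0701  0.01  ]]
tray [[0.6041 0.3223 0.03  ]
 [0.5784 0.1886 0.03  ]
 [0.3287 0.2472 0.03  ]
 [0.3554 0.3825 0.03  ]]
spudger.. [[ 0.398 -0.038  0.005]
 [ 0.396 -0.18   0.005]
 [ 0.75  -0.041  0.005]]
```

```bash
cat > go.py <<'E'
import sys
from h import *
# target: x y z yaw (TCP); prints shift in tool axes and turn from the present pose
t=[float(a) for a in sys.argv[1:5]]
s=robot.observe();A=rot(s["tool_rot"]);sh=A.T@(np.array(t[:3])-s["tool_pos"])
yaw=np.arctan2(A[1,0],A[0,0]);dy=(t[3]-yaw+np.pi/2)%np.pi-np.pi/2
print("t",round(s["time"],2),"pos",s["tool_pos"].round(4),"yaw",round(yaw,4),"F",s["contact_force"].round(1),"open",round(s["opening"],4),"SHIFT",sh.round(4),"TURN",round(-dy,4))
E
python3 go.py .514 -.258 .2 .187
```

```text
t 0.1 pos [ 0.2009 -0.4847  0.2341] yaw 0.3928 F [0.4 0.7 0.4] open 0.0921 SHIFT [ 0.376  -0.0895  0.0343] TURN 0.2058
```

```bash
python3 -m jog '[[[1,0.04,-0.009,0.002,0.1],[1,0.08,-0.018,0.004,0.2],[1,0.12,-0.027,0.006,0.206],[1,0.16,-0.036,0.008,0.206],[1,0.2,-0.045,0.01,0.206]]]'; python3 go.py .514 -.258 .2 .187
```

```text
time: 0.52
tool_pos: [0.3696, -0.3655, 0.2244]
tool_rot: [-3.141, 0.0, 0.186]
contact_force: [0.6, -0.7, -1.2]
opening: 0.0919
grip_force: 0.0
t 0.52 pos [ 0.3696 -0.3655  0.2244] yaw 0.1861 F [ 0.6 -0.7 -1.2] open 0.0919 SHIFT [ 0.1618 -0.0789  0.0244] TURN -0.0009
```

```bash
python3 -m jog '[[[1,0.035,-0.016,0.005,0],[1,0.07,-0.032,0.01,0],[1,0.105,-0.05,0.015,0],[1,0.14,-0.066,0.02,0],[1,0.162,-0.079,0.024,0]]]' >/dev/null; python3 -m jog '[[[1,0,0,0,0],[1,0,0,0,0]]]'
python3 - <<'E'
from h import *
s,im=snap("wrist","w1.png")
n=np.array([.5*np.cos(.187),.5*np.sin(.187),.866])
g=np.array([.5144,-.2583,.1053])
print(w2px("wrist",[g+.01*n,g-.024*n],s))
cv2.imwrite("pics/w1b.png",cv2.resize(im,(800,600))[:,:,::-1])
E
```

```text
time: 1.1
tool_pos: [0.5134, -0.258, 0.1998]
tool_rot: [-3.141, 0.001, 0.19]
contact_force: [-0.4, 0.4, 0.5]
opening: 0.0916
grip_force: 0.0
[[276.0924462  209.71145211]
 [276.04076553 217.26279696]]
```

View pics/w1b.png

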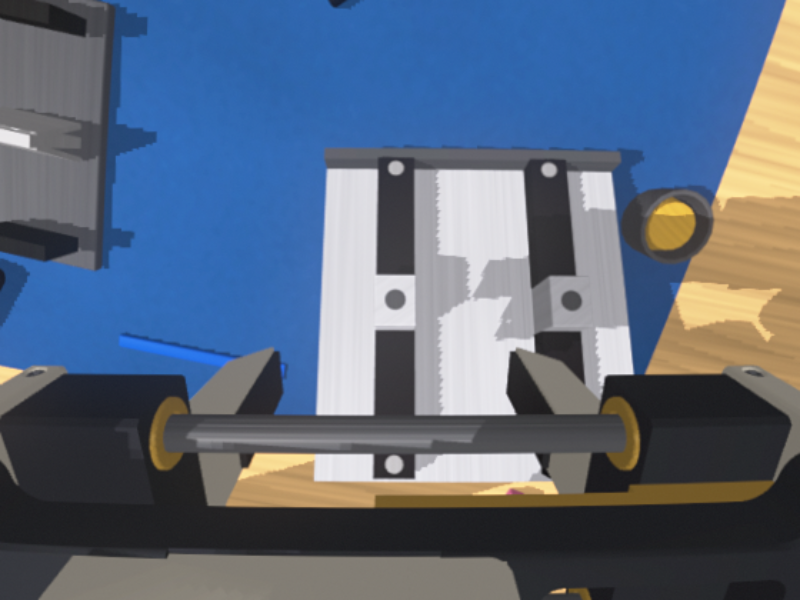

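The view shows the hub hole at (395,299), 0.5 px from the prediction, and the bar lies along the image vertical. I'll descend.

```bash
python3 -m jog '[[[1,0.001,0,0.035,0],[1,0.001,0,0.07,0],[1,0.001,0,0.095,0],[1,0.001,0,0.105,0],[1,0.001,0,0.105,0]]]' 20; python3 -m jog '[[[-1,0,0,0,0],[-1,0,0,0,0],[-1,0,0,0,0],[-1,0,0,0,0],[-1,0,0,0,0]]]' 20;python3 -m jog '[[[-1,0,0,0,0],[-1,0,0,0,0],[-1,0,0,0,0],[-1,0,0,0,0],[-1,0,0,0,0]]]' 20
```

```text
time: 1.57
tool_pos: [0.5123, -0.2595, 0.0943]
tool_rot: [-3.139, 0.003, 0.185]
contact_force: [-2.0, 0.3, -0.8]
opening: 0.092
grip_force: 0.0
time: 1.98
tool_pos: [0.5143, -0.2593, 0.0965]
tool_rot: [3.14, -0.001, 0.187]
contact_force: [0.8, 1.4, -0.8]
opening: 0.063
grip_force: 0.0
time: 2.4
tool_pos: [0.514, -0.259, 0.0957]
tool_rot: [3.142, 0.0, 0.187]
contact_force: [-0.1, -0.1, 0.2]
opening: 0.0301
grip_force: 0.0
```

```bash
python3 -m jog '[[[-1,0,0,0,0],[-1,0,0,0,0],[-1,0,0,0,0],[-1,0,0,0,0]]]' 20; python3 -m jog '[[[-1,0,0,-0.03,0],[-1,0,0,-0.06,0],[-1,0,0,-0.09,0],[-1,0,0,-0.105,0],[-1,0,0,-0.105,0]]]' 20;python3 go.py .56 -.115 .2 -.044
```

```text
time: 2.73
tool_pos: [0.514, -0.2589, 0.0957]
tool_rot: [-3.141, 0.0, 0.187]
contact_force: [-0.2, 0.5, 0.3]
opening: 0.0242
grip_force: 20.0
time: 3.15
tool_pos: [0.5156, -0.2601, 0.2047]
tool_rot: [3.136, -0.005, 0.187]
contact_force: [0.0, -0.5, -0.9]
opening: 0.0239
grip_force: 20.0
t 3.15 pos [ 0.5156 -0.2601  0.2047] yaw 0.1869 F [ 0.  -0.5 -0.9] open 0.0239 SHIFT [ 0.0705 -0.1343  0.0044] TURN 0.2309
```

```bash
python3 -m jog '[[[-1,0.018,-0.034,0,0.08],[-1,0.036,-0.068,0,0.16],[-1,0.054,-0.102,0,0.231],[-1,0.0705,-0.134,0,0.231],[-1,0.0705,-0.134,0.02,0.231]]]' 20;python3 -m jog '[[[-1,0,0,0.03,0],[-1,0,0,0.06,0],[-1,0,0,0.09,0],[-1,0,0,0.105,0],[-1,0,0,0.115,0]]]' 8; python3 go.py .56 -.115 .014 -.044
```

```text
time: 3.57
tool_pos: [0.561, -0.1087, 0.1825]
tool_rot: [-3.141, -0.005, -0.04]
contact_force: [0.1, -0.7, -0.8]
opening: 0.0239
grip_force: 20.0
time: 3.98
tool_pos: [0.5562, -0.1135, 0.0619]
tool_rot: [-3.14, 0.006, -0.044]
contact_force: [-0.1, 1.8, -0.4]
opening: 0.0239
grip_force: 8.0
t 3.98 pos [ 0.5562 -0.1135  0.0619] yaw -0.0441 F [-0.1  1.8 -0.4] open 0.0239 SHIFT [0.0042 0.0014 0.0479] TURN -0.0001
```

```bash
python3 -m jog '[[[-1,0,0,0.01,0],[-1,0,0,0.02,0],[-1,0,0,0.03,0],[-1,0,0,0.038,0],[-1,0,0,0.044,0]]]' 8;python3 -m jog '[[[-1,0,0,0,0],[-1,0,0,0,0],[0,0,0,0,0],[0,0,0,0,0],[0,0,0,0,0]]]' 8;python3 -m jog '[[[0,0,0,0,0],[0,0,0,0,0],[0,0,0,0,0]]]' 8
python3 - <<'E'
from h import *
s,im=snap("wrist","w2.png");print(s["tool_pos"],s["opening"])
P=np.array([s["tool_pos"][0],s["tool_pos"][1],.034]);print(w2px("wrist",[P],s)/.7)
cv2.imwrite("pics/w2b.png",cv2.resize(im,(800,600))[:,:,::-1])
E
```

```text
time: 4.4
tool_pos: [0.5584, -0.1143, 0.0211]
tool_rot: [3.141, -0.0, -0.044]
contact_force: [-1.6, -0.4, 0.2]
opening: 0.0238
grip_force: 8.0
time: 4.82
tool_pos: [0.5588, -0.1144, 0.0223]
tool_rot: [3.141, -0.001, -0.044]
contact_force: [-0.5, 0.1, -0.3]
opening: 0.0393
grip_force: 0.0
time: 5.07
tool_pos: [0.5585, -0.1143, 0.0219]
tool_rot: [3.141, -0.0, -0.044]
contact_force: [-0.5, -0.2, 0.3]
opening: 0.046
grip_force: 0.0
[ 0.55848559 -0.11427975  0.02190186] 0.045975527825629706
[[393.4807197  400.03103992]]
```

View pics/w2b.png

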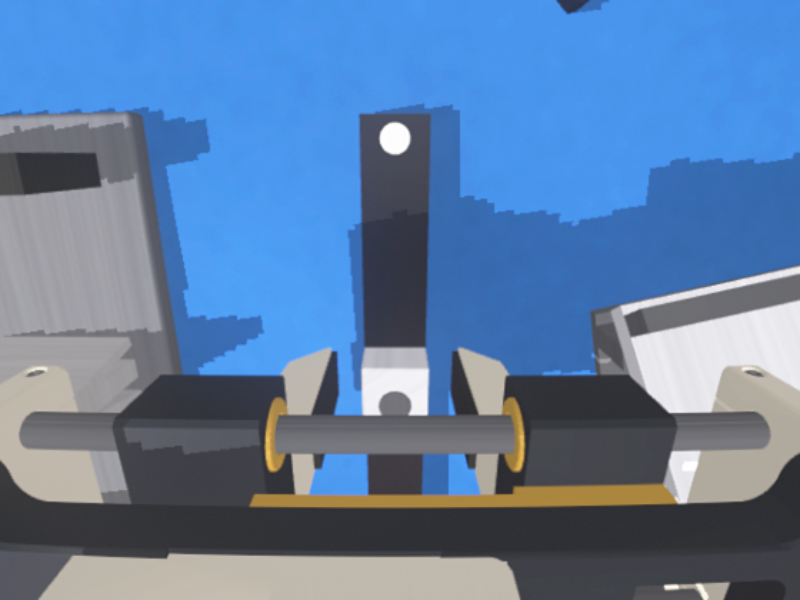

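The arm now lies flat: hub hole at (395,403) and far end at rows 112–114, columns 360–430.

```bash
python3 - <<'E'
from h import *
s=robot.observe();P=px2w("wrist",[(395*.7,403*.7),(395*.7,114*.7),(395*.7,138*.7)],[.034,.016,.016],s)
print(((P-s["tool_pos"])@rot(s["tool_rot"])).round(4))
E
python3 -m jog '[[[0,0,0,0.004,0],[0,0,0,0.008,0],[-1,0,0,0.008,0],[-1,0,0,0.008,0],[-1,0,0,0.008,0]]]' 30;python3 -m jog '[[[-1,0,0,0,0],[-1,0,0,0,0],[-1,0,0,0,0],[-1,0,0,0,0],[-1,0,0,0,0]]]' 30;python3 -m jog '[[[-1,0,0,-0.035,0],[-1,0,0,-0.07,0],[-1,0,0,-0.1,0],[-1,0,0,-0.1,0]]]' 30; python3 go.py .5637 .0217 .114 -.044
```

```text
[[-0.0012  0.0006 -0.0122]
 [ 0.0974  0.0006  0.0059]
 [ 0.0898  0.0006  0.0059]]
time: 5.53
tool_pos: [0.5583, -0.1142, 0.0135]
tool_rot: [-3.142, 0.0, -0.044]
contact_force: [-0.1, -0.2, 0.1]
opening: 0.0302
grip_force: 0.0
time: 5.95
tool_pos: [0.5584, -0.1142, 0.0137]
tool_rot: [3.142, -0.0, -0.044]
contact_force: [0.0, -0.3, -1.2]
opening: 0.0236
grip_force: 30.0
time: 6.28
tool_pos: [0.5617, -0.1153, 0.12]
tool_rot: [3.138, -0.011, -0.044]
contact_force: [1.4, -0.1, -1.0]
opening: 0.024
grip_force: 30.0
t 6.28 pos [ 0.5617 -0.1153  0.12  ] yaw -0.0441 F [ 1.4 -0.1 -1. ] open 0.024 SHIFT [-0.0042 -0.137   0.0055] TURN -0.0001
```

```bash
python3 -m jog '[[[-1,0.001,-0.035,0,0],[-1,0.001,-0.07,0,0],[-1,0.001,-0.1,0,0],[-1,0.001,-0.125,0,0],[-1,0.001,-0.136,0,0]]]' 30;python3 -m jog '[[[-1,0,0,0.015,0],[-1,0,0,0.028,0],[-1,0,0,0.036,0],[-1,0,0,0.039,0],[-1,0,0,0.039,0]]]' 30; python3 -m jog '[[[-1,0,0,0,0],[-1,0,0,0,0],[-1,0,0,0,0]]]' 30
python3 - <<'E'
from h import *
s,im=snap("wrist","w3.png");print(s["tool_pos"],s["contact_force"])
cv2.imwrite("pics/w3b.png",cv2.resize(im,(800,600))[:,:,::-1])
k=np.array([.5637,.0217]);A=rot(s["tool_rot"]);X=A[:2,0];Y=A[:2,1]
f=lambda x,y,z:[*(k+x*X+y*Y),z]
print((w2px("wrist",[f(.086,.03,.046),f(.086,-.03,.046),f(.1,.045,.01),f(.1,-.045,.01)],s)/.7).round(1).tolist())
E
```

```text
time: 6.7
tool_pos: [0.5648, 0.0246, 0.1131]
tool_rot: [-3.141, 0.001, -0.042]
contact_force: [-0.5, -0.2, -1.6]
opening: 0.0234
grip_force: 30.0
time: 7.12
tool_pos: [0.5649, 0.0212, 0.0743]
tool_rot: [3.142, 0.001, -0.045]
contact_force: [-0.3, -0.6, -0.3]
opening: 0.0236
grip_force: 30.0
time: 7.37
tool_pos: [0.5657, 0.0212, 0.0749]
tool_rot: [3.141, -0.001, -0.045]
contact_force: [1.1, 0.3, -1.3]
opening: 0.0239
grip_force: 30.0
[0.56567515 0.02122161 0.07492497] [ 1.12282063  0.3196357  -1.30911631]
[[468.5, 156.4], [316.1, 156.5], [489.4, 125.6], [295.7, 125.8]]
```

View pics/w3b.png

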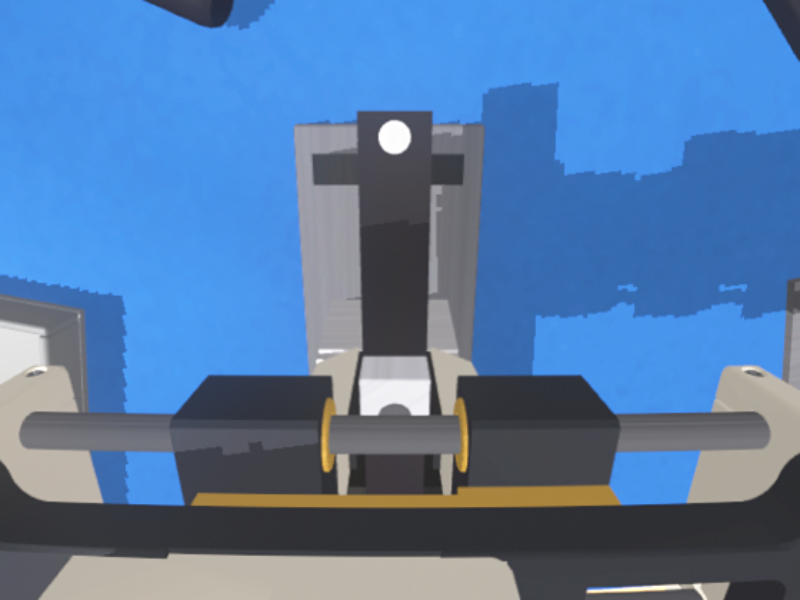

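Far stop edge is at row 154 (predicted 156) and base edge at row 124 (predicted 126), so the fit is within about 1 mm. I'll release it.

```bash
python3 -m jog '[[[-1,0.0005,0,0.001,0],[-1,0.0005,0,0.001,0],[0.2,0.0005,0,0.001,0],[0.2,0.0005,0,0.001,0],[0.2,0.0005,0,0.001,0]]]' 10;python3 -m jog '[[[0.2,0,0,0,0],[0.2,0,0,0,0],[0.2,0,0,0,0],[0.2,0,0,0,0],[0.2,0,0,0,0]]]' ;python3 -m jog '[[[0.2,0,0,0,0],[0.2,0,0,0,0],[0.2,0,0,0,0],[0.2,0,0,0,0],[0.2,0,0,0,0]]]' >/dev/null
python3 - <<'E'
from h import *
s,im=snap("wrist","w4.png");print(s["tool_pos"],s["contact_force"])
cv2.imwrite("pics/w4b.png",cv2.resize(im,(800,600))[:,:,::-1])
E
```

```text
time: 7.83
tool_pos: [0.566, 0.0216, 0.0738]
tool_rot: [3.141, -0.0, -0.044]
contact_force: [1.1, 0.2, 0.7]
opening: 0.0396
grip_force: 0.0
time: 8.25
tool_pos: [0.5659, 0.0215, 0.0737]
tool_rot: [3.141, -0.0, -0.044]
contact_force: [-0.3, -0.2, 0.9]
opening: 0.0547
grip_force: 0.0
[0.56590755 0.02155458 0.07368315] [ 0.46066539  0.19850079 -0.31975897]
```

View pics/w4b.png

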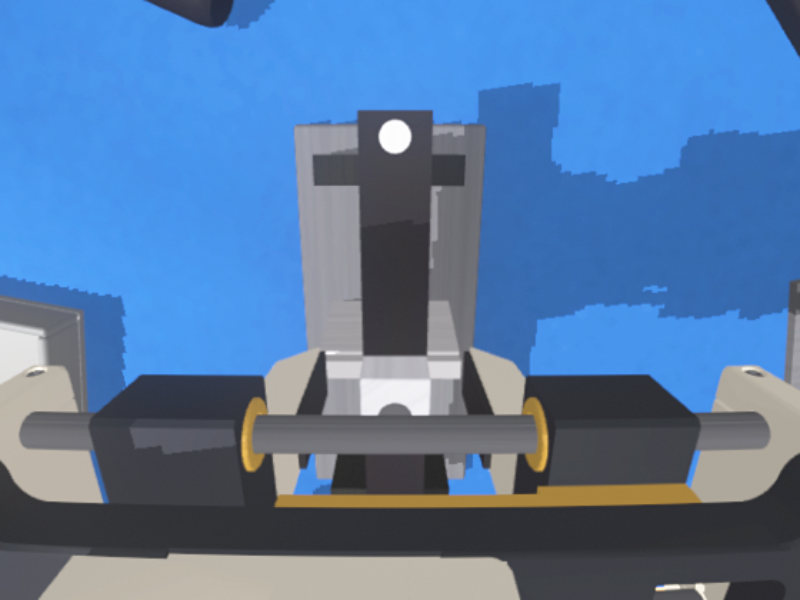

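The arm stays level about 1 s after release (end screw still at (395,136)), so this one is sound and stays here. I'll retreat and fetch the other.

```bash
python3 -m jog '[[[0.2,0,0,-0.01,0],[0.2,0,0,-0.04,0],[0.2,0,0,-0.08,0],[0.2,0,0,-0.12,0],[0.2,0,0,-0.13,0]]]'; python3 go.py .5327 -.3582 .2 .187
```

```text
time: 9.13
tool_pos: [0.5686, 0.0214, 0.2112]
tool_rot: [3.141, -0.011, -0.044]
contact_force: [0.9, 0.6, 0.3]
opening: 0.0556
grip_force: 0.0
t 9.13 pos [0.5686 0.0214 0.2112] yaw -0.0441 F [0.9 0.6 0.3] open 0.0556 SHIFT [-0.0193  0.3808  0.0112] TURN -0.2311
```

```bash
python3 -m jog '[[[0.5,-0.002,0.04,0.001,-0.04],[0.8,-0.004,0.08,0.002,-0.08],[1,-0.006,0.12,0.003,-0.12],[1,-0.008,0.16,0.003,-0.16],[1,-0.01,0.2,0.003,-0.2]]]'>/dev/null; python3 go.py .5327 -.3582 .2 .187
```

```text
t 9.55 pos [ 0.5466 -0.1794  0.2014] yaw 0.1582 F [ 0.6 -0.3 -0.2] open 0.0839 SHIFT [-0.0419  0.1744  0.0014] TURN -0.0288
```

```bash
python3 -m jog '[[[1,-0.009,0.036,0,-0.028],[1,-0.018,0.072,0,-0.028],[1,-0.027,0.108,0,-0.028],[1,-0.036,0.144,0,-0.028],[1,-0.042,0.1745,0.001,-0.028]]]'>/dev/null;python3 -m jog '[[[1,0,0,0,0],[1,0,0,0,0]]]' >/dev/null
python3 - <<'E'
from h import *
s,im=snap("wrist","w5.png");print(s["tool_pos"],s["tool_rot"])
n=np.array([.5*np.cos(.187),.5*np.sin(.187),.866]);g=np.array([.5327,-.3582,.1053])
print(w2px("wrist",[g+.01*n],s)/.7)
_,b=snap("scene","s5.png")
o=np.zeros((600,800,3),np.uint8);o[:,:500]=cv2.resize(im,(800,600))[:,150:650]
o[:300,500:]=cv2.resize(b[210:310,230:330],(300,300),interpolation=cv2.INTER_CUBIC)
cv2.imwrite("pics/w5b.png",o[:,:,::-1])
E
python3 go.py .5327 -.3582 .0943 .187
```

```text
[ 0.53193349 -0.35825069  0.19949587] [-3.14123368e+00  2.05275715e-04  1.80817172e-01]
[[393.50239472 300.24545225]]
t 10.23 pos [ 0.5326 -0.356   0.1998] yaw 0.1839 F [0.  0.  0.1] open 0.0917 SHIFT [-0.0003  0.0023  0.1055] TURN -0.0031
```

View pics/w5b.png

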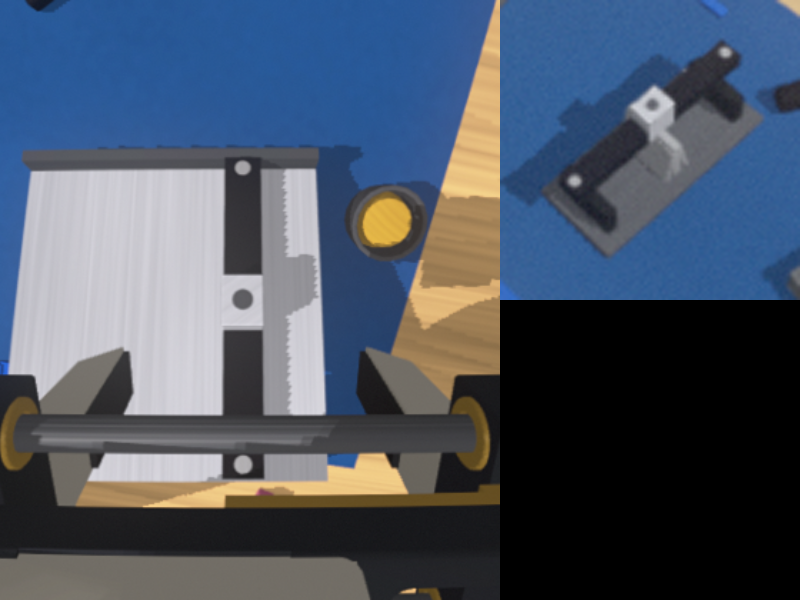

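The second arm's hub is at (393,299), matching the prediction of (393.5,300). The scene inset shows the first arm still level on the edge. I'll descend and grip.

```bash
python3 -m jog '[[[1,0,0.001,0.035,0],[1,0,0.001,0.07,0],[1,0,0.001,0.095,0],[1,0,0.001,0.105,0],[-1,0,0.001,0.105,0]]]' 30>/dev/null; for i in 1 2 3; do python3 -m jog '[[[-1,0,0,0,0],[-1,0,0,0,0],[-1,0,0,0,0],[-1,0,0,0,0]]]' 30|tail -2; done;python3 -m jog '[[[-1,0,0,-0.03,0],[-1,0,0,-0.06,0],[-1,0,0,-0.09,0],[-1,0,0,-0.12,0],[-1,0,0,-0.15,0]]]' 30;python3 go.py .45 -.1 .24 0.1
```

```text
time: 10.65
tool_pos: [0.5327, -0.3556, 0.0933]
tool_rot: [-3.139, 0.002, 0.186]
contact_force: [-0.2, 0.4, 0.4]
opening: 0.0885
grip_force: 0.0
opening: 0.0633
grip_force: 0.0
opening: 0.0361
grip_force: 0.0
opening: 0.0236
grip_force: 30.0
time: 12.07
tool_pos: [0.5326, -0.3575, 0.2458]
tool_rot: [-3.141, 0.0, 0.184]
contact_force: [0.4, -0.8, -2.5]
opening: 0.0238
grip_force: 30.0
t 12.07 pos [ 0.5326 -0.3575  0.2458] yaw 0.1838 F [ 0.4 -0.8 -2.5] open 0.0238 SHIFT [-0.0342 -0.2682  0.006 ] TURN 0.0838
```

```bash
python3 -m jog '[[[-1,-0.006,-0.041,0,0.06],[-1,-0.012,-0.08,0,0.12],[-1,-0.018,-0.12,0,0.18],[-1,-0.024,-0.16,0,0.24],[-1,-0.03,-0.2,0,0.3]]]' 30;python3 go.py .4666 .2852 .24 -0.236
```

```text
time: 12.48
tool_pos: [0.4657, -0.1649, 0.2444]
tool_rot: [-3.141, 0.0, -0.12]
contact_force: [0.8, 0.4, -1.9]
opening: 0.0238
grip_force: 30.0
t 12.48 pos [ 0.4657 -0.1649  0.2444] yaw -0.1197 F [ 0.8  0.4 -1.9] open 0.0238 SHIFT [-0.0528 -0.4469  0.0045] TURN 0.1163
```

```bash
python3 -m jog '[[[-1,-0.01,-0.04,0,0.03],[-1,-0.02,-0.08,0,0.06],[-1,-0.03,-0.12,0,0.09],[-1,-0.04,-0.16,0,0.1],[-1,-0.05,-0.2,0,0.12]]]' 30;python3 go.py .4666 .2852 .24 -0.236
```

```text
time: 12.9
tool_pos: [0.4395, 0.0397, 0.2448]
tool_rot: [-3.142, -0.0, -0.237]
contact_force: [1.6, 0.3, -1.5]
opening: 0.0239
grip_force: 30.0
t 12.9 pos [0.4395 0.0397 0.2448] yaw -0.2372 F [ 1.6  0.3 -1.5] open 0.0239 SHIFT [-0.0314 -0.245   0.0048] TURN -0.0012
```

```bash
python3 -m jog '[[[-1,-0.006,-0.04,0,0],[-1,-0.012,-0.08,0,0],[-1,-0.018,-0.12,0,0],[-1,-0.024,-0.16,0,0],[-1,-0.03,-0.2,0,0]]]' 30 >/dev/null;python3 -m jog '[[[-1,0,-0.04,0,0],[-1,-0.001,-0.045,0.03,0],[-1,-0.001,-0.045,0.07,0],[-1,-0.001,-0.045,0.11,0],[-1,-0.001,-0.045,0.13,0]]]' 30;python3 go.py .4666 .2852 .025 -0.236
```

```text
time: 13.73
tool_pos: [0.4649, 0.2827, 0.11]
tool_rot: [3.137, 0.005, -0.235]
contact_force: [-0.4, -1.1, -1.4]
opening: 0.0237
grip_force: 30.0
t 13.73 pos [0.4649 0.2827 0.11  ] yaw -0.2353 F [-0.4 -1.1 -1.4] open 0.0237 SHIFT [ 0.0016 -0.0032  0.085 ] TURN 0.0007
```

```bash
python3 -m jog '[[[-1,0,0,0.02,0],[-1,0,0,0.035,0],[-1,0,0,0.05,0],[-1,0,0,0.06,0],[-1,0,0,0.07,0]]]' 8;python3 -m jog '[[[-1,0,0,0.01,0],[-1,0,0,0.016,0],[0,0,0,0.016,0],[0,0,0,0.016,0],[0,0,0,0.016,0]]]' 8;python3 -m jog '[[[0,0,0,0,0],[0,0,0,0,0],[0,0,0,0,0],[0,0,0,0,0],[0,0,0,0,0]]]' 8 |tail -2;python3 -m jog '[[[0,0,0,-0.02,0],[0,0,0,-0.06,0],[0,0,0,-0.1,0],[0,0,0,-0.14,0],[0,0,0,-0.16,0]]]';python3 -m jog '[[[0,-0.04,0,0,0],[0,-0.08,0,0,0]]]'
python3 - <<'E'
from h import *
s,im=snap("top","t6.png");_,b=snap("scene","s6.png")
o=np.vstack([np.hstack([cv2.resize(im[150:290,100:290],(400,295)),cv2.resize(b[210:360,230:440],(400,295))])])
cv2.imwrite("pics/f.png",o[:,:,::-1])
E
```

```text
time: 14.15
tool_pos: [0.4674, 0.2833, 0.0439]
tool_rot: [3.141, 0.0, -0.236]
contact_force: [-0.4, 0.3, 0.2]
opening: 0.0238
grip_force: 8.0
time: 14.57
tool_pos: [0.4681, 0.2836, 0.0294]
tool_rot: [-3.141, -0.001, -0.236]
contact_force: [1.0, 0.2, -0.0]
opening: 0.0396
grip_force: 0.0
opening: 0.0458
grip_force: 0.0
time: 15.4
tool_pos: [0.469, 0.284, 0.1938]
tool_rot: [-3.138, -0.006, -0.236]
contact_force: [1.2, 0.6, 1.4]
opening: 0.0462
grip_force: 0.0
time: 15.57
tool_pos: [0.3908, 0.3022, 0.1902]
tool_rot: [-3.139, -0.003, -0.239]
contact_force: [-0.6, 0.5, -1.0]
opening: 0.046
grip_force: 0.0
```

View pics/f.png

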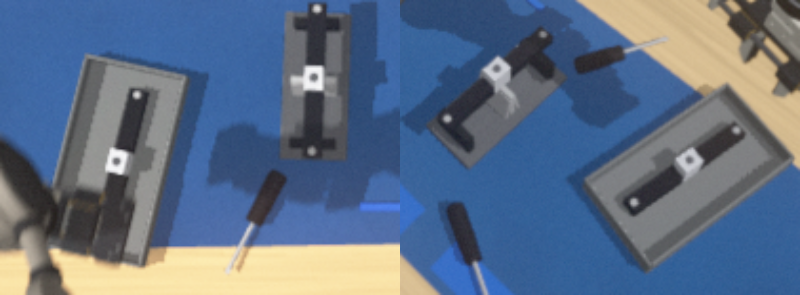

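The picture shows the first arm level across the edge (hub at (313,77) in the left half). The other lies flat in the tray with its hub at (117,161), and the gripper is clear of both.

```bash
python3 -c "
from cell import robot
print(robot.hand_in())"
```

```text
the job is handed in; nothing more can be done
None
```

The job is handed in: the first arm I tried stayed level and is balanced on the knife edge, and the other, lopsided by elimination (not tried on the edge), lies flat in the reject tray; hand-in returned no verdict.

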